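# Index the funnel carriage one hole towards the hotplate and hold its pin home

### The job

On the rail, turn the carriage's black bar-shaped clamp knob counter-clockwise as far as it goes, then pull the round spring plunger up and slide the carriage to the very next hole towards the hotplate stirrer (not the balance), and let the pin drop in. The spring alone seats the pin only part way, so finish with the gripper still pushing the plunger fully home and keep holding it there: the job ends while holding. Do not move or knock over the things standing around.

Things in the scene. Friction and masses are not known exactly. Their poses are not given: they have to be found in the camera images.
- rail: Fixed aluminium rail on the bench, 40 mm wide, 430 mm long, its top face at z = 50 mm, standing on two dark feet. Origin on the bench under its middle; its y axis runs along the rail, x across it (yaw differs from run to run, up to about 0.25 rad). Seven square index holes 14 mm wide, one every 60 mm along the top, one at the middle.
- rail_hole_left (a point): Centre of the last index hole at the rail's +y end, on the top face, 180 mm from the rail's middle.
- rail_hole_right (a point): Centre of the last index hole at the rail's -y end, on the top face, 180 mm from the rail's middle.
- carriage (a joint): Position of the grey carriage along the rail in m, growing towards the rail's own +y; 0 at the start, in the middle. The index holes are 60 mm apart, so the next hole is at +0.060 or -0.060. It slides with about 2 N of friction once the clamp is free and the pin is out; either one alone blocks it.
- carriage_top (a point): Middle of the carriage's flat top face (z = 72 mm); moves with it. The carriage is a grey saddle 64 mm wide and 160 mm long; a rod on its far (+x) side carries a white funnel (top at z = 116 mm, 145 mm from the rail's middle line). On the top stand the clamp knob, 60 mm to the -y side of this point along the rail, and the plunger, 60 mm to the +y side.
- plunger (a joint): Height of the spring plunger in m: 0 = pushed fully home, 0.018 = top stop. Left alone it rests near 0.004, pin partly in its hole; a spring of about 0.9 N per mm acts both ways from there (fully home about 4 N of push, 0.015 about 10 N of pull). The pin (10 mm thick, round-ended) leaves the hole above about 0.010; over a hole it drops in when lowered.
- plunger_head (a point): Point on the plunger's axis 28 mm above the carriage top when fully home, at mid height of its head, moves with it. The head is a knurled black upright cylinder, 28 mm diameter and 32 mm tall, on a 16 mm steel stem; gap of 12 mm between head and carriage top when home.
- clamp (a joint): Angle of the clamp knob in rad, growing counter-clockwise seen from above. Starts tight between 0 and 0.2, turns to a stop at 1.3; the carriage is free of the clamp above about 0.9. About 0.04 N m of friction; it stays where it is left.
- clamp_grip (a point): On the clamp knob's turning axis, 28 mm above the carriage top, the height to grip. The knob is a black bar grip 48 mm long, 12 mm thick and 32 mm tall (from 10 to 42 mm above the carriage top). The point turns with the knob: its y axis lies along the bar, which is parallel to the rail at joint value 0.
- hotplate: White hotplate stirrer, a 170 mm square box 80 mm tall with a round steel plate and a large glass beaker on top (to 182 mm), fixed beyond one end of the rail (either end, 320 mm from the rail's middle). Origin under its centre.
- balance: Flat white laboratory balance, 190 x 170 mm, 69 mm tall with a square steel pan, fixed beyond the rail's other end. Origin under its centre.
- vial: Bystander in front of the rail: small amber jar with white screw cap, 32 mm diameter, 55 mm tall. Origin at its underside's centre. Leave it alone.
- beaker: Bystander in front of the rail: small clear glass beaker, 56 mm diameter, 65 mm tall. Origin at its underside's centre. Leave it alone.
- spatula: Bystander in front of the rail: flat steel spatula, 160 mm long, lying on the bench. Leave it alone.
- stopper: Bystander behind the rail: dark rubber stopper, 34 mm wide, 28 mm tall. Origin at its underside's centre. Leave it alone.
- dish: Bystander behind the rail: white ceramic dish, 90 mm wide, 35 mm tall. Origin at its underside's centre. Leave it alone.
- reagent: Bystander behind the rail: amber bottle, 72 mm diameter, 145 mm tall. Origin at its underside's centre. Leave it alone.
- solvent: Bystander behind the rail: white plastic bottle, 66 mm diameter, 135 mm tall. Origin at its underside's centre. Leave it alone.

How it is judged:
By the outcome, as a careful person would: the job done as asked, in the order asked, and still so for the second after the job is handed in, while the arm keeps its last pose, push and grip.
It also fails if it takes over 45 s, if anything falls off the work surface, if the arm or the gripper's body presses on something with over 40 N, if the wrist force passes 120 N, or if a joint passes its speed limit or range.

### The arm

A 7-joint arm with a two-finger parallel gripper is mounted at the origin on the work surface. World frame = base frame: x ahead of the robot, y to its left, z up, the work surface at z = 0. Lengths are in m, angles in rad, forces in N, time in s.
With the tool pointing down it reaches from about 0.425 to 0.875 m from the base axis. Payload 4.7 kg.
Tool frame: the origin (TCP) lies on the mounting face of the last link; the fingertips stand 182 mm ahead of it and the grasp point (between the pads) lies 164 mm ahead of it; z points along the fingers, y is the direction in which the jaws open and shut (so a half turn about z gives the same grasp; the last joint's range is limited). The gripper opens to 87 mm and grips with 3 to 60 N. Pads are 19 mm wide; open, the fingers measure 117 mm over their backs; the gripper's body (75 mm by 190 mm) begins 51 mm behind the grasp point.
Start: joints at [-1.141, 0.321, -0.07, 1.45, 0.023, 1.371, -0.057], TCP at [0.263, 0.595, 0.405] pointing down, gripper open.
Joint ranges: [-2.86, 2.86], [-0.3, 2.09], [-1.38, 1.24], [0.06, 2.45], [-1.56, 4.7], [0.09, 2.05], [-2.69, 2.69]. Speed limits (rad/s): [2.57, 2.57, 3.14, 3.14, 3.14, 3.14, 3.14].

### API

Orientations are given as a rotation vector (axis times angle).
In Python, from bench import ctrl gives the robot as it stands. The module is installed in compiled form; this text tells all that it offers.
- The arm moves only by the tool play_rows, never from a script. Its argument "targets" is text: rows parted by semicolons, each of 7 numbers parted by spaces: the shift along the tool's x, y, z in cm, then the turn, a rotation vector about the tool's x, y, z in rad, then the opening, from -1 (shut) to 1 (fully open). In form: x y z ax ay az grip; .... A call has 1 to 20 rows; each row shifts and turns the pose as measured when the row begins, along the tool's axes as they then stand; what a row does not reach is not made up. A row lasts 1/8 s, in which the tool goes at most 62.5 mm and 10.7 degrees, less where a joint would pass 70% of its speed; a pose out of reach is approached as far as the arm can. A call is refused whole if a number of a shift passes 6.25 or a number of a turn 0.188, either way. A call with a gripper value outside its range is refused whole. The fingers move at their own pace and stop on an object; "newtons" is the grip in N (left out, the last holds). Time passes only in rows, so rows that do not move let the fingers close. It gives the time, the measured TCP pose, the force and the opening at its end, in the units of the state.
- ctrl.get_state(): the state, without advancing time (a new reading comes with each control period).
- ctrl.get_image(name): name is "scene" or "side" or "wrist"; returns a dict with "pixels" (480x640x3 uint8, blue, green, red), "depth" (480x640 float32, m along the optical axis (not along the pixel's ray), 0 where there is no reading), "intrinsics" (3x3 intrinsics, pixels), "R" (3x3) and "t" (3): a world point X has camera coordinates R X + t. Camera axes: x right, y down, z forward; pixel columns grow to the right and rows downward; lengths in m; the calibration is good to about 2 mm. A picture is of the moment at which its call begins.
- ctrl.close_job(): hands the job in, once; it reports no verdict.
The state is a dict: "time": time; "joint_positions": joint angles; "qd": joint speeds; "joint_torque": joint torques, N m; "position": TCP position; "tool_rot": TCP orientation; "ft_force": force on the tool from outside, world axes, zero at the start; "torque": the same for the moment, N m; "grip_width": opening from 0.0 (shut) to 1.0 (fully open).
Only numpy, scipy, OpenCV 4.12 (cv2) and the standard library are available. Lean on these libraries where they do the work, as an engineer would, in place of code of your own. Each camera call takes 0.05 s, during which the arm holds its last target.

## Working session

There is one attempt and no reset: what is moved stays moved. The work goes in short steps, Python scripts to look and compute and a tool call to move; the robot and the scene stay as the last step left them, time stands still between calls to the robot, and variables do not carry over. Pictures are saved under pics/ and viewed, and the job is handed in when it is done.

Besides the shell and the picture viewer there is one more tool, called as name(argument=value, ...), one argument or row to a line, values as JSON. play_rows: Moves the arm, as the interface text tells. Its arguments: {"type":"object","properties":{"targets":{"type":"string"},"newtons":{"type":"number"}},"required":["targets"]}

```bash
mkdir -p pics
python3 - <<'E'
from bench import ctrl
import cv2,numpy as np
s=ctrl.get_state()
for k,v in s.items(): print(k,np.round(v,4))
for n in ["scene","side","wrist"]:
    im=ctrl.get_image(n); cv2.imwrite(f"pics/{n}0.png",im["pixels"])
    np.savez(f"pics/{n}0.npz",**im)
    print(n,im["intrinsics"].tolist(),np.round(im["R"],3).tolist(),np.round(im["t"],3), (-im["R"].T@im["t"]).round(3))
E
```

```text
time 0.0
joint_positions [-1.1409  0.3218 -0.0701  1.4517  0.0226  1.3708 -0.0569]
qd [-0.0001 -0.0007  0.0001 -0.0001 -0.0022  0.0002 -0.0007]
joint_torque [ 4.00000e-04 -4.91277e+01 -4.03200e-01 -3.12533e+01 -6.37000e-02
  4.33000e-02  2.00000e-04]
position [0.2625 0.5944 0.4037]
tool_rot [-6.4820e-01 -3.0737e+00  3.0000e-03]
ft_force [ 0.3166 -0.1861  1.1054]
torque [ 0.0572 -0.004  -0.017 ]
grip_width 1.0
scene [[527.3497505736855, 0.0, 322.1825280402643], [0.0, 527.3497505736855, 232.6309053485296], [0.0, 0.0, 1.0]] [[-0.164, 0.986, -0.014], [0.723, 0.111, -0.682], [-0.671, -0.122, -0.731]] [ 0.053 -0.378  1.554] [1.325 0.179 0.879]
side [[557.9624016408919, 0.0, 323.455499383133], [0.0, 557.9624016408919, 242.27681285960577], [0.0, 0.0, 1.0]] [[0.841, -0.541, 0.005], [-0.412, -0.646, -0.643], [0.351, 0.539, -0.766]] [-0.445  0.318  0.922] [ 0.182 -0.532  0.913]
wrist [[349.9578143555099, 0.0, 318.4130971206873], [0.0, 349.9578143555099, 232.68297420050652], [0.0, 0.0, 1.0]] [[0.404, 0.915, -0.002], [0.879, -0.387, 0.279], [0.254, -0.114, -0.96]] [-0.649 -0.035  0.392] [0.193 0.625 0.384]
```

View pics/scene0.png

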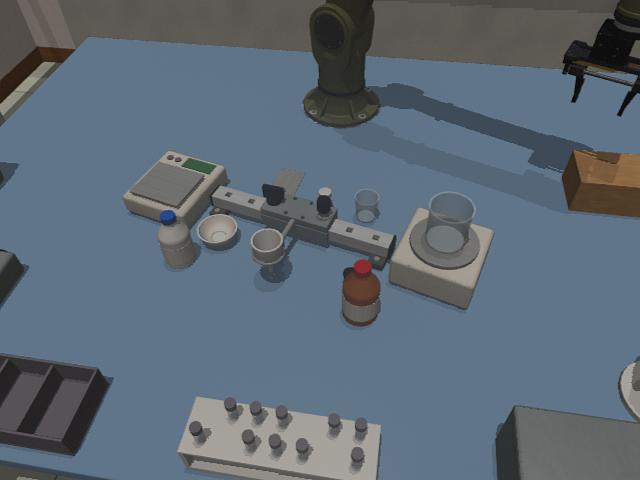

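View pics/side0.png

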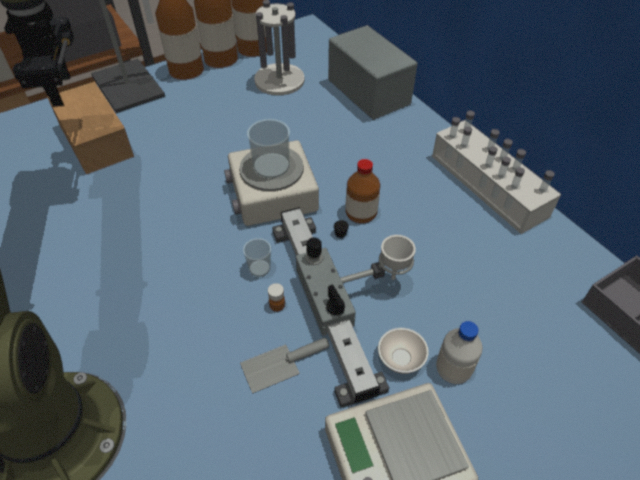

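View pics/wrist0.png

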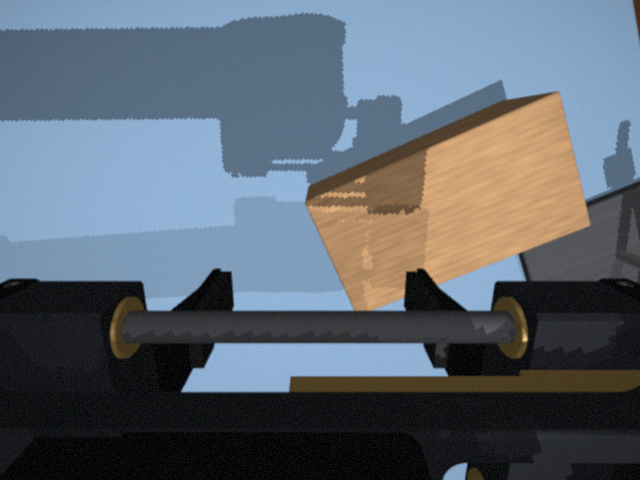

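The hotplate stands at the rail's +y end: scene image about (445,240), side image about (272,170). The balance is at the -y end. In the scene image the knob is at about (273,194) and the plunger at about (324,200). In the side image they are at about (335,300) and (314,248). I'll enlarge both for measurement.

Run:
```python
import cv2,numpy as np
a=cv2.imread("pics/scene0.png")[150:290,190:410]; cv2.imwrite("pics/sceneA.png",cv2.resize(a,None,fx=3.6,fy=3.6,interpolation=cv2.INTER_CUBIC))
a=cv2.imread("pics/side0.png")[200:410,220:440]; cv2.imwrite("pics/sideA.png",cv2.resize(a,None,fx=2.8,fy=2.8,interpolation=cv2.INTER_CUBIC))
```

```text
(no output)
```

View pics/sceneA.png

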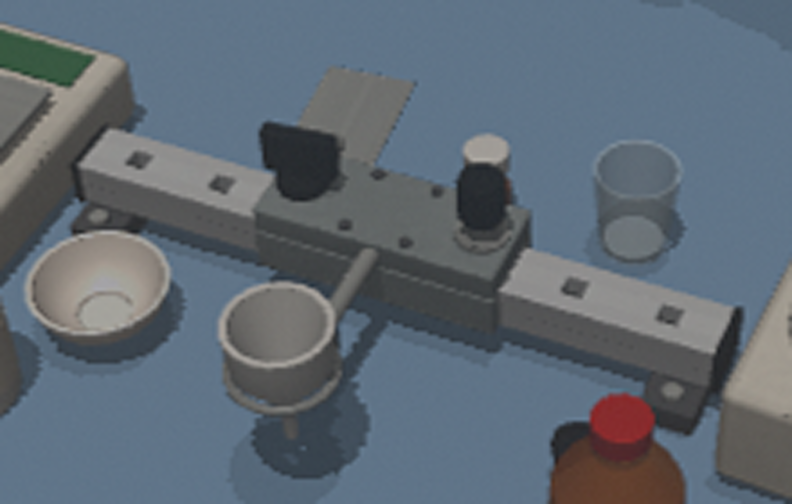

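View pics/sideA.png

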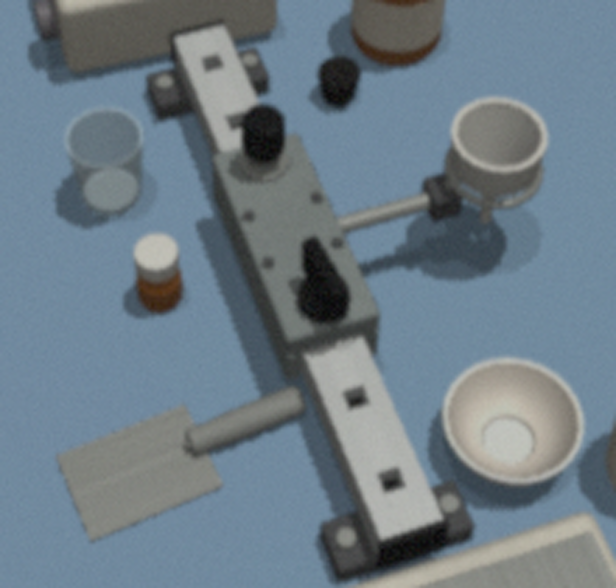

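```bash
cat > h.py <<'E'
import cv2,numpy as np
def load(n): return dict(np.load(f"pics/{n}.npz"))
def cloud(im):
    d=im["depth"];K=im["intrinsics"];v,u=np.indices(d.shape)
    P=np.stack([(u-K[0,2])/K[0,0]*d,(v-K[1,2])/K[1,1]*d,d],-1)
    P=(P-im["t"])@im["R"]; P[d==0]=np.nan
    return P
def tri(a,pa,b,pb):
    Pa=a["intrinsics"]@np.c_[a["R"],a["t"]];Pb=b["intrinsics"]@np.c_[b["R"],b["t"]]
    X=cv2.triangulatePoints(Pa,Pb,np.float64(pa).reshape(2,1),np.float64(pb).reshape(2,1))[:,0];return X[:3]/X[3]
def proj(im,X):
    c=np.atleast_2d(X)@im["R"].T+im["t"];p=c@im["intrinsics"].T;return p[:,:2]/p[:,2:]
E
python3 - <<'E'
from h import *
A=load("scene0");B=load("side0")
pr=tri(A,(228.9,194.4),B,(359.6,371.1));pl=tri(A,(376.1,237.5),B,(296.1,222.1));p2=tri(A,(251.7,201.1),B,(347.5,341.8))
print(pr,pl,p2,np.linalg.norm(pl-pr),(pl+pr)/2, np.linalg.norm(p2-pr))
d=(pl-pr);yaw=np.arctan2(-d[0],d[1]);print("yaw",yaw)
c=(pl+pr)/2;y=np.array([-np.sin(yaw),np.cos(yaw)]);x=np.array([np.cos(yaw),np.sin(yaw)])
for n,im in(("scene",A),("side",B)):
    P=cloud(im);px=im["pixels"].astype(int)
    L=np.stack([(P[...,:2]-c[:2])@x,(P[...,:2]-c[:2])@y,P[...,2]],-1)
    top=(abs(L[...,0])<.02)&(abs(L[...,1])<.215)&(L[...,2]>.04)&(L[...,2]<.06)&(abs(L[...,1])>.09)
    q=L[top];print(n,"railtop z",np.median(q[:,2]),"x",np.percentile(q[:,0],[2,98]),"y",np.percentile(q[:,1],[1,99]))
    top=(abs(L[...,0])<.04)&(abs(L[...,1])<.1)&(abs(L[...,2]-.072)<.005)
    q=L[top];print("carr z",np.median(q[:,2]),"x",np.percentile(q[:,0],[1,99]),"y",np.percentile(q[:,1],[1,99]))
    for nm,s in(("knob",-.06),("plunger",.06)):
        m=(abs(L[...,0])<.035)&(abs(L[...,1]-s)<.04)&(L[...,2]>.085)&(L[...,2]<.135)
        q=L[m];print(nm,len(q),"ztop",np.percentile(q[:,2],[50,97]),"x",np.percentile(q[:,0],[2,50,98]),"y",np.percentile(q[:,1],[2,50,98]))
        t=q[q[:,2]>np.percentile(q[:,2],97)-.006]; cc=t[:,:2].mean(0); w,v=np.linalg.eigh(np.cov(t[:,:2].T)); print("   top mean",cc,"ang from y",np.arctan2(-v[0,1],v[1,1]),np.sqrt(w)*3.46)
        print("   world",c[:2]+cc[0]*x+cc[1]*y)
    # bystanders
    for nm,g in (("funnel",(abs(L[...,1])<.15)&(L[...,0]>.09)&(L[...,0]<.25)&(L[...,2]>.1)),("front",(abs(L[...,1])<.25)&(L[...,0]<-.04)&(L[...,0]>-.25)&(L[...,2]>.03))):
        q=P[g]; print(nm,len(q),np.nanpercentile(q,[2,98],axis=0).round(3).tolist())
print("K",c[:2]-.06*y,"Pl",c[:2]+.06*y)
E
```

```text
[ 0.47521014 -0.19508599  0.04758103] [0.55958923 0.154972   0.04804893] [ 0.48962796 -0.13708765  0.04770647] 0.3600842222540622 [ 0.51739968 -0.02005699  0.04781498] 0.059763675681224857
yaw -0.23653109369097602
scene railtop z 0.04970532726034657 x [-0.01882466  0.0197065 ] y [-0.21312595  0.21267609]
carr z 0.07192203685310145 x [-0.03042201  0.03328977] y [-0.07503043  0.07990974]
knob 273 ztop [0.10357261 0.11539173] x [-0.00623433  0.00416763  0.00864591] y [-0.08187285 -0.05707197 -0.03585734]
   top mean [ 0.00169541 -0.05890097] ang from y 0.11355281478959903 [0.01328018 0.04710828]
   world [ 0.50524552 -0.07771525]
plunger 233 ztop [0.11420128 0.12182849] x [-0.0110193   0.00754258  0.0148113 ] y [0.04858792 0.06335788 0.07521852]
   top mean [0.00146603 0.061049  ] ang from y 2.0952470889317976 [0.02432217 0.02589296]
   world [0.53313061 0.03894866]
funnel 493 [[0.628, -0.082, 0.101], [0.689, -0.023, 0.117]]
front 863 [[0.388, -0.246, 0.032], [0.527, 0.238, 0.081]]
side railtop z 0.04942334232525948 x [-0.01958472  0.01859754] y [-0.21366949  0.21171036]
carr z 0.07143259312714706 x [-0.0324643   0.03088402] y [-0.08192637  0.07427919]
knob 292 ztop [0.11064824 0.11544524] x [-0.00857022 -0.00288503  0.00651933] y [-0.08656331 -0.06839694 -0.0421527 ]
   top mean [-0.00116397 -0.06381337] ang from y 0.11696077388145235 [0.0117406  0.04761579]
   world [ 0.50131462 -0.08182084]
plunger 289 ztop [0.11605221 0.121401  ] x [-0.01451687 -0.00265799  0.01226249] y [0.04286773 0.05127467 0.06943926]
   top mean [-0.00129623  0.05649815] ang from y -0.41842973790912485 [0.02418872 0.02574601]
   world [0.52937886 0.03517181]
funnel 561 [[0.626, -0.087, 0.1], [0.686, -0.027, 0.117]]
front 1656 [[0.385, -0.248, 0.031], [0.531, 0.238, 0.08]]
K [ 0.50333978 -0.0783864 ] Pl [0.53145959 0.03827241]
```

Run:
```python
from h import *
A=load("scene0");B=load("side0")
c=np.array([.5174,-.0201]);yaw=-.2365
y=np.array([-np.sin(yaw),np.cos(yaw)]);x=np.array([np.cos(yaw),np.sin(yaw)])
for n,im in(("scene",A),("side",B)):
    P=cloud(im);L=np.stack([(P[...,:2]-c)@x,(P[...,:2]-c)@y,P[...,2]],-1)
    g=(L[...,0]>.04)&(L[...,0]<.3)&(L[...,1]>.02)&(L[...,1]<.22)&(L[...,2]>.03)
    q=P[g];print(n,"reagent world",np.percentile(q,[1,50,99],axis=0).round(3).tolist(),"local",np.percentile(L[g],[1,50,99],axis=0).round(3).tolist())
    g=(L[...,1]>.2)&(L[...,1]<.45)&(abs(L[...,0])<.15)&(L[...,2]>.03)
    q=P[g];print(n,"hotplate world",np.percentile(q,[1,50,99],axis=0).round(3).tolist(),"local",np.percentile(L[g],[1,50,99],axis=0).round(3).tolist())
```

```text
scene reagent world [[0.645, -0.039, 0.031], [0.735, 0.13, 0.101], [0.757, 0.155, 0.147]] local [[0.125, 0.021, 0.031], [0.175, 0.198, 0.101], [0.196, 0.22, 0.147]]
scene hotplate world [[0.502, 0.175, 0.032], [0.619, 0.288, 0.088], [0.686, 0.383, 0.183]] local [[-0.084, 0.207, 0.032], [0.026, 0.322, 0.088], [0.079, 0.403, 0.183]]
side reagent world [[0.649, -0.035, 0.031], [0.702, 0.12, 0.096], [0.742, 0.157, 0.146]] local [[0.122, 0.021, 0.031], [0.148, 0.18, 0.096], [0.187, 0.216, 0.146]]
side hotplate world [[0.477, 0.15, 0.033], [0.565, 0.255, 0.086], [0.697, 0.376, 0.182]] local [[-0.106, 0.203, 0.033], [-0.018, 0.279, 0.086], [0.134, 0.393, 0.182]]
```

play_rows(
  targets="-2 -2.1 0 0 0 0 1;-4.1 -4.3 0 0 0 0 1;-4.1 -4.3 0 0 0 0 1;-4.1 -4.3 0 0 0 0 1;-4.1 -4.3 0 0 0 0 1;-4.1 -4.3 0 0 0 0 1;-4.1 -4.3 0 0 0 0 1;-4.1 -4.3 0 0 0 0 1;-4.1 -4.3 0 0 0 0 1;-4.1 -4.3 0 0 0 0 1;-2 -2.1 0 0 0 0 1;0 0 0 0 0 0 1",
  newtons=40,
)

```text
time: 1.65
position: [0.468, 0.0183, 0.4013]
tool_rot: [-0.648, -3.073, 0.002]
ft_force: [0.6, 0.3, 0.0]
grip_width: 0.999
```

play_rows(
  targets="-3.6 -3.7 0 0 0 0 1;-3.5 -3.7 0 0 0 0 1;0 0 0 0 0 0.182 1;0 0 0 0 0 0.182 1;0 0 0 0 0 0.182 1;0 0 0 0 0 0.182 1;0 0 0 0 0 0.182 1;0 0 0 0 0 0.182 1;0 0 0 0 0 0.182 1;0 0 0 0 0 0 1",
)

```text
time: 2.9
position: [0.5036, -0.0634, 0.3983]
tool_rot: [-2.357, -2.063, 0.002]
ft_force: [-0.1, 0.5, -0.0]
grip_width: 1.0
```

```bash
cat >> h.py <<'E'
from scipy.spatial.transform import Rotation as Ro
def snap(name,tag):
    from bench import ctrl
    im=ctrl.get_image(name);cv2.imwrite(f"pics/{name}{tag}.png",im["pixels"]);np.savez(f"pics/{name}{tag}.npz",**im);return im
def go(p,jaw=None):
    """tool-frame shift (cm) to world grasp point p (tool vertical), and turn about tool axes to vertical with jaw angle (mod pi)"""
    from bench import ctrl
    s=ctrl.get_state();R=Ro.from_rotvec(s["tool_rot"]).as_matrix();g=s["position"]+.164*R[:,2]
    ja=np.arctan2(R[1,1],R[0,1]);print("t",round(s["time"],2),"grasp",g.round(4),"jaw",ja.round(4),"tilt",R[:2,2].round(4),"F",np.round(s["ft_force"],1),"M",np.round(s["torque"],2),"w",round(s["grip_width"],3),"q",np.round(s["joint_positions"],2))
    if p is None: return
    if jaw is None: jaw=ja
    jaw=ja+(jaw-ja+np.pi/2)%np.pi-np.pi/2
    yv=np.array([np.cos(jaw),np.sin(jaw),0]);z=np.array([0,0,-1.]);T=np.c_[np.cross(yv,z),yv,z]
    tcp=np.array(p)-.164*z
    print("shift cm",(R.T@(tcp-s["position"])*100).round(2),"turn",Ro.from_matrix(R.T@T).as_rotvec().round(4))
E
python3 - <<'E'
from h import *
im=snap("wrist","1")
go([.5033,-.0784,.100],-.12)
E
```

```text
t 2.95 grasp [ 0.5024 -0.0623  0.2343] jaw -0.1313 tilt [-0.0075  0.0064] F [ 0.5 -0.7 -0.4] M [-0.07  0.01  0.03] w 1.003 q [-0.5   0.01  0.59  1.82 -0.01  1.32 -0.04]
shift cm [-1.57  0.28 13.42] turn [-0.0083 -0.0054 -0.0113]
```

View pics/wrist1.png

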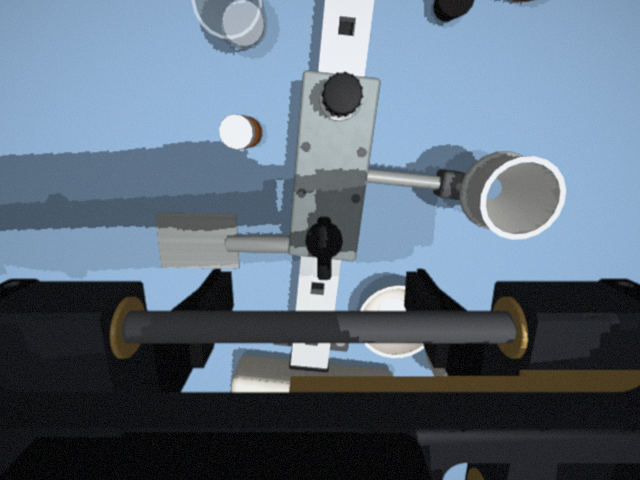

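The wrist view shows the knob bar at about (323,250), the plunger head at about (342,93), and the funnel off to the right. I'll cross-check positions with this view's depth.

Run:
```python
from h import *
im=load("wrist1");c=np.array([.5174,-.0201]);yaw=-.2365
y=np.array([-np.sin(yaw),np.cos(yaw)]);x=np.array([np.cos(yaw),np.sin(yaw)])
P=cloud(im)
L=np.stack([(P[...,:2]-c)@x,(P[...,:2]-c)@y,P[...,2]],-1)
for nm,s in(("knob",-.06),("plunger",.06)):
    m=(abs(L[...,0])<.035)&(abs(L[...,1]-s)<.04)&(L[...,2]>.108)&(L[...,2]<.135)
    vv,uu=np.nonzero(m);print(uu.min(),uu.max(),vv.min(),vv.max())
    q=L[m];r=cv2.minAreaRect(q[:,:2].astype(np.float32)*1000);print(nm,len(q),r,"z",np.median(q[:,2]))
    print(" world",c+r[0][0]/1000*x+r[0][1]/1000*y)
m=(abs(L[...,0])<.05)&(abs(L[...,1])<.1)&(abs(L[...,2]-.072)<.006);q=L[m];print("carr",np.median(q[:,2]),cv2.minAreaRect(q[:,:2].astype(np.float32)*1000))
```

```text
317 331 223 279
knob 837 ((0.6586637496948242, -60.41065979003906), (11.554204940795898, 46.999977111816406), 6.533122539520264) z 0.11429902140409998
 world [ 0.50388602 -0.07898339]
322 363 71 116
plunger 1406 ((0.5142478942871094, 58.604469299316406), (28.915023803710938, 29.00931739807129), 12.29676342010498) z 0.12025027896604189
 world [0.53163105 0.03675267]
carr 0.07258370386012149 ((9.278009414672852, -1.17852783203125), (81.25652313232422, 160.1866912841797), 0.08164606243371964)
```

play_rows(
  targets="-1.6 0.3 1 -0.008 -0.005 -0.01 1;0 0 3 0 0 0 1;0 0 3 0 0 0 1;0 0 2 0 0 0 1;0 0 0 0 0 0 1",
)

```text
time: 3.58
position: [0.5047, -0.0761, 0.3059]
tool_rot: [-2.328, -2.108, -0.003]
ft_force: [-0.3, 0.9, 0.8]
grip_width: 1.002
```

Run:
```python
from h import *
go([.5037,-.0787,.100],-.1225)
```

```text
t 3.58 grasp [ 0.5049 -0.0758  0.1419] jaw -0.0989 tilt [0.0007 0.0021] F [-0.3  0.9  0.8] M [-0.08  0.04  0.06] w 1.002 q [-0.47  0.1   0.61  1.94 -0.07  1.12  0.06]
shift cm [-0.28 -0.08  4.19] turn [ 0.0005 -0.0022  0.0236]
```

play_rows(
  targets="-0.3 -0.1 1 0 -0.002 0.024 1;0 0 1.6 0 0 0 1;0 0 1.4 0 0 0 1;0 0 0 0 0 0 1",
)

```text
time: 4.08
position: [0.5042, -0.0786, 0.2649]
tool_rot: [2.351, 2.082, 0.004]
ft_force: [-0.5, -0.5, 0.3]
grip_width: 1.0
```

Run:
```python
from h import *
go([.5037,-.0787,.100],-.1225)
```

```text
t 4.08 grasp [ 0.5047 -0.0785  0.1009] jaw -0.1211 tilt [0.0031 0.0005] F [-0.5 -0.5  0.3] M [-0.03  0.11  0.05] w 1.0 q [-0.46  0.16  0.61  1.98 -0.1   1.03  0.08]
shift cm [-0.01 -0.04  0.09] turn [ 0.003  -0.0009  0.0014]
```

Aligned, so now I close on the bar.

play_rows(
  targets="0 0 0 0 0 0 -1;0 0 0 0 0 0 -1;0 0 0 0 0 0 -1;0 0 0 0 0 0 -1;0 0 0 0 0 0 -1;0 0 0 0 0 0 -1",
  newtons=20,
)

```text
time: 4.82
position: [0.5049, -0.0788, 0.2662]
tool_rot: [2.349, 2.081, 0.007]
ft_force: [-0.4, -0.2, -1.1]
grip_width: 0.401
```

Run:
```python
from h import *
go([.5037,-.0787,.100],-.1225)
```

```text
t 4.83 grasp [ 0.5058 -0.0787  0.1022] jaw -0.1209 tilt [0.0056 0.0007] F [-0.4 -0.2 -1.1] M [-0.14  0.06 -0.  ] w 0.401 q [-0.46  0.15  0.61  1.98 -0.1   1.03  0.08]
shift cm [-0.01 -0.12  0.22] turn [ 0.0055 -0.0014  0.0016]
```

play_rows(
  targets="0 -0.1 0.2 0.005 0 0 -1;0 0 0 0 0 0 -1;0 0 0 0 0 0 -1;0 0 0 0 0 0 -1;0 0 0 0 0 0 -1;0 0 0 0 0 0 -1",
)

```text
time: 5.58
position: [0.5037, -0.0787, 0.2646]
tool_rot: [-2.351, -2.082, -0.002]
ft_force: [-1.3, 0.8, 1.4]
grip_width: 0.137
```

Run:
```python
from h import *
go([.5037,-.0787,.100],-.1225)
```

```text
t 5.58 grasp [ 0.5037 -0.0784  0.1006] jaw -0.1211 tilt [-0.0002  0.0019] F [-1.3  0.8  1.4] M [-0.1   0.21 -0.01] w 0.137 q [-0.46  0.16  0.61  1.98 -0.11  1.04  0.08]
shift cm [ 0.   -0.    0.06] turn [-0.0004 -0.0019  0.0014]
```

play_rows(
  targets="0 0 0 0 0 -0.15 -1;0 0 0 0 0 -0.15 -1;0 0 0 0 0 -0.15 -1;0 0 0 0 0 -0.15 -1",
)

```text
time: 6.08
position: [0.5033, -0.0789, 0.2647]
tool_rot: [-1.605, -2.698, -0.001]
ft_force: [-2.1, 0.3, 2.6]
grip_width: 0.141
```

Run:
```python
from h import *
go([.5037,-.0785,.1005],-.1225+1.186)
```

```text
t 6.08 grasp [ 0.503  -0.0785  0.1007] jaw 0.4974 tilt [-0.002  0.002] F [-2.1  0.3  2.6] M [-0.1   0.36 -0.06] w 0.141 q [-0.4   0.15  0.55  1.98 -0.09  1.04  0.68]
shift cm [0.01 0.05 0.02] turn [-0.     -0.0029 -0.5661]
```

play_rows(
  targets="0 0.05 0 0 0 -0.15 -1;0 0 0 0 0 -0.15 -1;0 0 0 0 0 -0.15 -1;0 0 0 0 0 -0.1 -1;0 0 0 0 0 -0.05 -1;0 0 0 0 0 -0.03 -1",
)

```text
time: 6.82
position: [0.5031, -0.0795, 0.2646]
tool_rot: [-0.661, -3.067, -0.002]
ft_force: [-1.5, 0.3, 3.2]
grip_width: 0.142
```

Run:
```python
from h import *
go([.5037,-.0785,.1005],-.1225+1.186)
```

```text
t 6.83 grasp [ 0.5025 -0.0791  0.1007] jaw 1.1461 tilt [-0.0037  0.0024] F [-1.5  0.3  3.2] M [-0.01  0.13 -0.56] w 0.142 q [-0.35  0.15  0.49  1.98 -0.08  1.04  1.33]
shift cm [-0.01  0.12  0.01] turn [ 0.0004 -0.0044  0.0826]
```

play_rows(
  targets="0 0 0 0 0 0 0.2;0 0 0 0 0 0 0.2;0 0 0 0 0 0 0.2;0 0 0 0 0 0 0.2;0 0 0 0 0 0 0.2",
)

```text
time: 7.45
position: [0.5032, -0.0792, 0.2641]
tool_rot: [-0.66, -3.068, -0.001]
ft_force: [0.6, -0.5, -0.1]
grip_width: 0.575
```

Run:
```python
from h import *
go([.5316,.0370,.160],1.06)
```

```text
t 7.45 grasp [ 0.5026 -0.0789  0.1001] jaw 1.147 tilt [-0.0036  0.0016] F [ 0.6 -0.5 -0.1] M [-0.02  0.02  0.03] w 0.575 q [-0.35  0.15  0.49  1.98 -0.08  1.04  1.33]
shift cm [ 2.21 11.76 -5.98] turn [-0.0002 -0.0039  0.087 ]
```

play_rows(
  targets="0 0 -2 0 0 0 0.3;0 0 -4 0 0 0 0.3;0 0 -4 0 0 -0.09 0.3;0 0 -2 0 0 -0.09 0.3;0 0 0 0 0 0 0.3",
)

```text
time: 8.07
position: [0.503, -0.0795, 0.386]
tool_rot: [-0.375, -3.112, 0.0]
ft_force: [0.5, -0.1, -0.5]
grip_width: 0.651
```

Run:
```python
from h import *
go([.5316,.0370,.160],1.334)
im=snap("wrist","2");snap("side","2")
c=np.array([.5174,-.0201]);yaw=-.2365
y=np.array([-np.sin(yaw),np.cos(yaw)]);x=np.array([np.cos(yaw),np.sin(yaw)])
for n in("wrist2","side2"):
    im=load(n);P=cloud(im)
    L=np.stack([(P[...,:2]-c)@x,(P[...,:2]-c)@y,P[...,2]],-1)
    for nm,s in(("knob",-.06),("plunger",.06)):
        m=(abs(L[...,0])<.035)&(abs(L[...,1]-s)<.04)&(L[...,2]>.108)&(L[...,2]<.135)
        q=L[m]
        if len(q)<20: print(n,nm,len(q));continue
        r=cv2.minAreaRect(q[:,:2].astype(np.float32)*1000);print(n,nm,len(q),r,"z",np.median(q[:,2]),c+r[0][0]/1000*x+r[0][1]/1000*y)
```

```text
t 8.07 grasp [ 0.5018 -0.0794  0.222 ] jaw 1.3309 tilt [-0.0072  0.0008] F [ 0.5 -0.1 -0.5] M [ 0.02 -0.02  0.  ] w 0.651 q [-0.37  0.03  0.48  1.83 -0.01  1.29  1.45]
shift cm [-0.06 12.    6.19] turn [-0.0009 -0.0072 -0.0031]
wrist2 knob 953 ((0.5189685821533203, -61.26048278808594), (12.057924270629883, 48.389041900634766), 74.59732055664062) z 0.11420804714426733 [ 0.5035511  -0.07977683]
wrist2 plunger 1328 ((-0.12449932098388672, 57.76165771484375), (28.46108055114746, 28.83127212524414), 84.8464584350586) z 0.12000454517526818 [0.53081261 0.03608297]
side2 knob 182 ((-1.0527153015136719, -62.92436218261719), (13.708852767944336, 47.34602355957031), 73.69803619384766) z 0.1128177114442807 [ 0.50163332 -0.08102615]
side2 plunger 185 ((-1.1205549240112305, 56.746795654296875), (29.711151123046875, 27.933923721313477), 47.84168243408203) z 0.11854411299082282 [0.5296065  0.03532974]
```

View pics/wrist2.png

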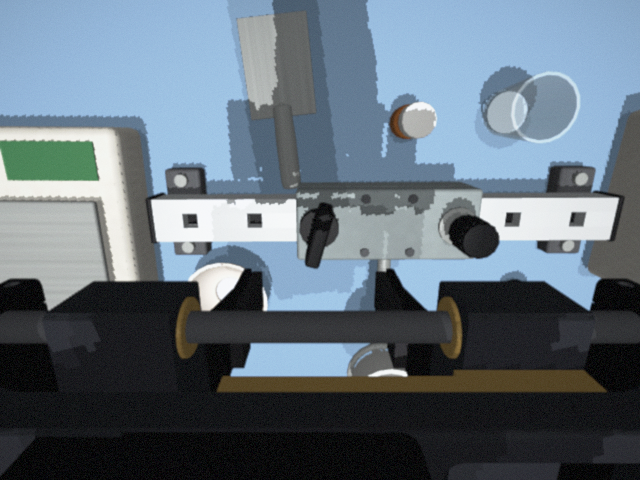

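The wrist view shows the knob at about (319,235), turned across the carriage. It measures 1.30 rad, which is the stop. The plunger head is at about (473,236), near world (0.531, 0.037). Next I move over the plunger.

play_rows(
  targets="0 4 0 0 -0.007 0 0.4;0 4 0 0 0 0 0.4;0 4 2 0 0 0 0.4;0 0 2 0 0 0 0.4;0 0 0 0 0 0 0.4",
)

```text
time: 8.8
position: [0.5294, 0.0399, 0.3347]
tool_rot: [-0.389, -3.102, 0.009]
ft_force: [-0.2, -1.0, 0.9]
grip_width: 0.703
```

Run:
```python
from h import *
go([.5312,.0372,.104],1.334)
```

```text
t 8.8 grasp [0.5269 0.0393 0.1707] jaw 1.3211 tilt [-0.0155 -0.0036] F [-0.2 -1.   0.9] M [-0.02  0.01  0.02] w 0.703 q [-0.48  0.12  0.38  1.84 -0.05  1.2   1.24]
shift cm [-0.33 -0.17  6.67] turn [-0.0072 -0.0142 -0.0129]
```

play_rows(
  targets="-0.3 -0.2 1 -0.007 -0.014 -0.013 0.4;0 0 1 0 0 0 0.4;0 0 0 0 0 0 0.4",
)

```text
time: 9.18
position: [0.5318, 0.0356, 0.3134]
tool_rot: [0.375, 3.119, -0.0]
ft_force: [0.4, 0.6, 0.3]
grip_width: 0.7
```

Run:
```python
from h import *
go([.5312,.0372,.104],1.334)
```

```text
t 9.18 grasp [0.5318 0.0355 0.1494] jaw 1.3316 tilt [ 0.0005 -0.0002] F [0.4 0.6 0.3] M [ 0.03  0.02 -0.01] w 0.7 q [-0.47  0.14  0.38  1.87 -0.06  1.14  1.27]
shift cm [0.09 0.15 4.54] turn [-0.0001  0.0005 -0.0024]
```

play_rows(
  targets="0.1 0.15 1.5 0 0 0 0.4;0 0 1.5 0 0 0 0.4;0 0 1.5 0 0 0 0.4;0 0 0 0 0 0 0.4",
)

```text
time: 9.68
position: [0.531, 0.037, 0.2653]
tool_rot: [0.376, 3.118, 0.0]
ft_force: [-0.4, -0.4, -0.2]
grip_width: 0.696
```

Run:
```python
from h import *
go([.5312,.0372,.104],1.334)
```

```text
t 9.68 grasp [0.5311 0.037  0.1013] jaw 1.3307 tilt [0.0006 0.    ] F [-0.4 -0.4 -0.2] M [-0.03  0.02 -0.02] w 0.696 q [-0.46  0.19  0.38  1.92 -0.08  1.04  1.28]
shift cm [-0.02  0.02 -0.27] turn [ 0.0002  0.0005 -0.0033]
```

play_rows(
  targets="0 0 -0.3 0 0 0 -1;0 0 0 0 0 0 -1;0 0 0 0 0 0 -1;0 0 0 0 0 0 -1;0 0 0 0 0 0 -1;0 0 0 0 0 0 -1;0 0 0 0 0 0 -1;0 0 0 0 0 0 -1",
  newtons=45,
)

```text
time: 10.68
position: [0.5317, 0.037, 0.2699]
tool_rot: [0.376, 3.116, 0.001]
ft_force: [-0.8, 0.5, 0.3]
grip_width: 0.31
```

Run:
```python
from h import *
go([.5312,.0372,.115],1.334)
```

```text
t 10.68 grasp [0.5322 0.0371 0.1059] jaw 1.3307 tilt [0.0031 0.0005] F [-0.8  0.5  0.3] M [0.04 0.02 0.01] w 0.31 q [-0.46  0.19  0.38  1.92 -0.08  1.05  1.28]
shift cm [ 0.05  0.01 -0.91] turn [ 0.0012  0.0029 -0.0033]
```

play_rows(
  targets="0 0 -0.5 0 0 0 -1;0 0 -0.6 0 0 0 -1;0 0 0 0 0 0 -1",
)

```text
time: 11.05
position: [0.5316, 0.0371, 0.2799]
tool_rot: [0.376, 3.116, 0.0]
ft_force: [4.4, -0.2, -9.2]
grip_width: 0.309
```

Run:
```python
from h import *
y=np.array([np.sin(.2365),np.cos(.2365)])
p=np.array([.5322,.0371])+.06*y
go([p[0],p[1],.1169],1.334)
```

```text
t 11.05 grasp [0.5321 0.0371 0.1159] jaw 1.3307 tilt [ 0.0033 -0.0001] F [ 4.4 -0.2 -9.2] M [ 0.09 -0.84  0.01] w 0.309 q [-0.47  0.17  0.38  1.91 -0.07  1.07  1.27]
shift cm [-0.04  6.01 -0.1 ] turn [ 0.0007  0.0032 -0.0033]
```

play_rows(
  targets="0 0 -0.1 0 0 0 -1;0 1 0 0 0 0 -1;0 1.5 0 0 0 0 -1;0 1.5 0 0 0 0 -1;0 0 0 0 0 0 -1",
)

```text
time: 11.68
position: [0.5416, 0.0781, 0.2793]
tool_rot: [0.376, 3.117, -0.003]
ft_force: [4.0, 1.0, -7.9]
grip_width: 0.308
```

Run:
```python
from h import *
y=np.array([np.sin(.2365),np.cos(.2365)])
p=np.array([.5322,.0371])+.06*y
go([p[0],p[1],.1169],1.334)
```

```text
t 11.68 grasp [0.5419 0.0778 0.1153] jaw 1.3306 tilt [ 0.0019 -0.0023] F [ 4.   1.  -7.9] M [ 0.32 -0.92  0.02] w 0.308 q [-0.51  0.21  0.35  1.87 -0.08  1.08  1.2 ]
shift cm [-0.04  1.79 -0.16] turn [-0.0017  0.0024 -0.0034]
```

play_rows(
  targets="0 1.2 -0.1 0 0 0 -1;0 0.6 0 0 0 0 -1;0 0 0 0 0 0 -1",
)

```text
time: 12.05
position: [0.546, 0.0965, 0.2799]
tool_rot: [0.376, 3.117, -0.005]
ft_force: [3.5, -1.8, -9.6]
grip_width: 0.309
```

Run:
```python
from h import *
y=np.array([np.sin(.2365),np.cos(.2365)])
p=np.array([.5322,.0371])+.06*y
go([p[0],p[1],.1060],1.334)
snap("scene","3");snap("side","3")
cxy=np.array([.5174,-.0201]);x=np.array([np.cos(.2365),-np.sin(.2365)])
for n in("scene0","scene3","side0","side3"):
    L=cloud(load(n));z=L[...,2];l=np.stack([(L[...,:2]-cxy)@x,(L[...,:2]-cxy)@y,z],-1)
    m=(abs(z-.072)<.006)&(abs(l[...,0])<.028)&(abs(l[...,1])<.2);q=l[m];print(n,len(q),np.percentile(q[:,1],[.5,99.5]))
    m=(abs(z-.1)<.02)&(l[...,0]<.18)&(l[...,0]>.11)&(abs(l[...,1])<.1);q=l[m];print("  funnel",len(q),np.percentile(q[:,1],[2,98]))
```

```text
t 12.05 grasp [0.5462 0.096  0.1159] jaw 1.3305 tilt [ 0.0012 -0.0033] F [ 3.5 -1.8 -9.6] M [-0.2  -0.78  0.  ] w 0.309 q [-0.53  0.22  0.34  1.85 -0.08  1.08  1.17]
shift cm [-0.05 -0.1   0.99] turn [-0.003   0.0019 -0.0035]
scene0 1022 [-0.07711237  0.08052706]
  funnel 913 [-0.02720001  0.03137251]
scene3 1067 [-0.01551942  0.14111037]
  funnel 936 [0.03351349 0.09185441]
side0 1650 [-0.0828572   0.07510975]
  funnel 978 [-0.03282639  0.02623276]
side3 1280 [-0.02242065  0.13517808]
  funnel 932 [0.02785799 0.08739852]
```

View pics/side3.png

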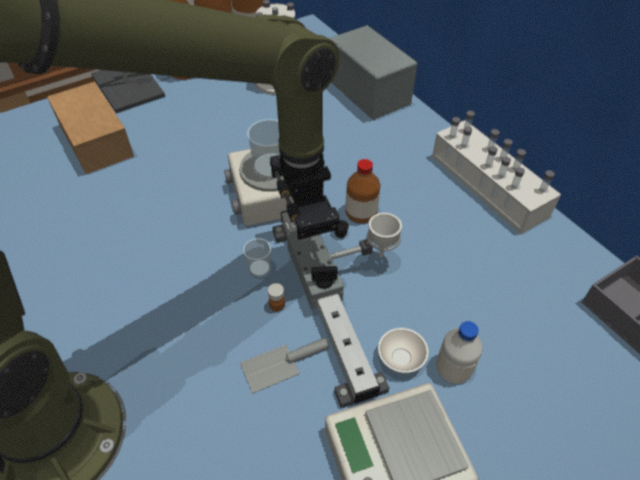

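Side view: the carriage has moved one pitch towards the hotplate, with three holes now visible behind it at about (333,302), (346,342) and (360,372). The depth clouds put the displacement at about 60.6 mm. Now I lower the pin.

play_rows(
  targets="0 -0.1 0.3 0 0 0 -1;0 0 0.4 0 0 0 -1;0 0 0.3 0 0 0 -1;0 0 0 0 0 0 -1",
)

```text
time: 12.65
position: [0.5459, 0.0957, 0.2716]
tool_rot: [0.377, 3.117, 0.0]
ft_force: [-0.0, -1.2, -1.4]
grip_width: 0.307
```

Run:
```python
from h import *
go([.5462,.0955,.1010],1.334)
```

```text
t 12.65 grasp [0.5462 0.0957 0.1076] jaw 1.3298 tilt [ 0.0022 -0.0002] F [-0.  -1.2 -1.4] M [ 0.01 -0.14 -0.04] w 0.307 q [-0.53  0.23  0.34  1.86 -0.09  1.06  1.18]
shift cm [-0.04 -0.01  0.66] turn [ 0.0003  0.0022 -0.0042]
```

play_rows(
  targets="0 0 0.4 0 0 0 -1;0 0 0.2 0 0 0 -1;0 0 0.1 0 0 0 -1;0 0 0 0 0 0 -1",
)

```text
time: 13.15
position: [0.5459, 0.0956, 0.2663]
tool_rot: [0.377, 3.117, 0.001]
ft_force: [-0.5, -0.4, 3.1]
grip_width: 0.311
```

Run:
```python
from h import *
go([.5462,.0955,.1010],1.334)
```

```text
t 13.15 grasp [0.5463 0.0957 0.1023] jaw 1.3297 tilt [0.0021 0.0005] F [-0.5 -0.4  3.1] M [-0.14  0.36  0.07] w 0.311 q [-0.52  0.23  0.34  1.87 -0.09  1.05  1.18]
shift cm [-0.03 -0.    0.13] turn [ 0.001   0.0019 -0.0043]
```

play_rows(
  targets="0 0 0.2 0 0 0 -1;0 0 0.2 0 0 0 -1;0 0 0.2 0 0 0 -1",
)

```text
time: 13.52
position: [0.5464, 0.0965, 0.2658]
tool_rot: [0.376, 3.117, 0.007]
ft_force: [-6.4, -2.4, 15.0]
grip_width: 0.312
```

Run:
```python
from h import *
go([.5462,.0955,.1010],1.334)
```

```text
t 13.53 grasp [0.5467 0.0972 0.1018] jaw 1.3304 tilt [0.0024 0.0041] F [-6.4 -2.4 15. ] M [-0.51  1.53  0.02] w 0.312 q [-0.52  0.24  0.34  1.87 -0.09  1.05  1.19]
shift cm [-0.01 -0.1   0.08] turn [ 0.0045  0.0014 -0.0036]
```

Run:
```python
from h import *
for n in("scene","side","wrist"): snap(n,"4")
go([.5462,.0955,.1010],1.334)
y=np.array([np.sin(.2365),np.cos(.2365)])
cxy=np.array([.5174,-.0201]);x=np.array([np.cos(.2365),-np.sin(.2365)])
for n in("scene0","scene4","side0","side4"):
    L=cloud(load(n));z=L[...,2];l=np.stack([(L[...,:2]-cxy)@x,(L[...,:2]-cxy)@y,z],-1)
    m=(abs(z-.1)<.02)&(l[...,0]<.18)&(l[...,0]>.11)&(abs(l[...,1])<.1);q=l[m];print(n,"  funnel",len(q),np.percentile(q[:,1],[2,50,98]))
    if n[-1]=="4":
        m=(abs(l[...,0])<.035)&(abs(l[...,1])<.04)&(z>.108)&(z<.135);q=l[m];print("  knob",cv2.minAreaRect(q[:,:2].astype(np.float32)*1000))
a=cv2.imread("pics/side4.png")[150:330,220:420];b=cv2.imread("pics/scene4.png")[130:310,230:430]
cv2.imwrite("pics/zoom4.png",np.hstack([cv2.resize(v,(400,360),interpolation=cv2.INTER_CUBIC) for v in(a,b)]))
```

```text
t 13.68 grasp [0.5468 0.0972 0.1018] jaw 1.3303 tilt [0.0025 0.0041] F [-6.7 -0.6 15.1] M [-0.32  1.44  0.06] w 0.309 q [-0.52  0.24  0.34  1.87 -0.09  1.05  1.19]
shift cm [-0.01 -0.1   0.08] turn [ 0.0046  0.0014 -0.0037]
scene0   funnel 913 [-2.72000076e-02 -4.42911831e-05  3.13725096e-02]
scene4   funnel 931 [0.03445419 0.06250878 0.09372038]
  knob ((1.7788238525390625, 2.085317611694336), (14.469403266906738, 45.22770309448242), 78.31963348388672)
side0   funnel 978 [-3.28263859e-02 -8.53772338e-05  2.62327632e-02]
side4   funnel 938 [0.02905351 0.06147803 0.08828036]
  knob ((-0.7607345581054688, -0.8907108306884766), (13.656604766845703, 47.40892791748047), 75.39508056640625)
```

View pics/zoom4.png

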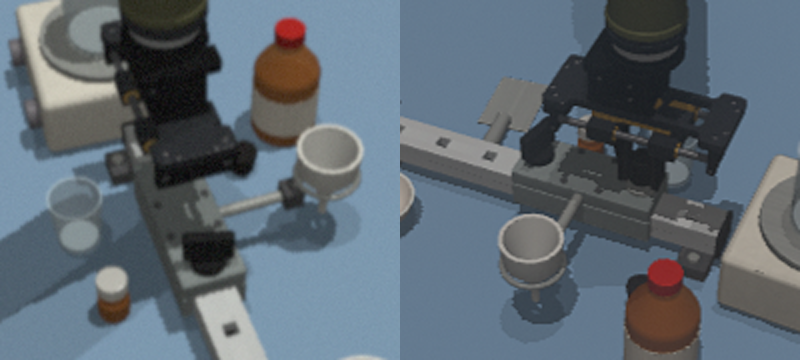

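View pics/wrist4.png

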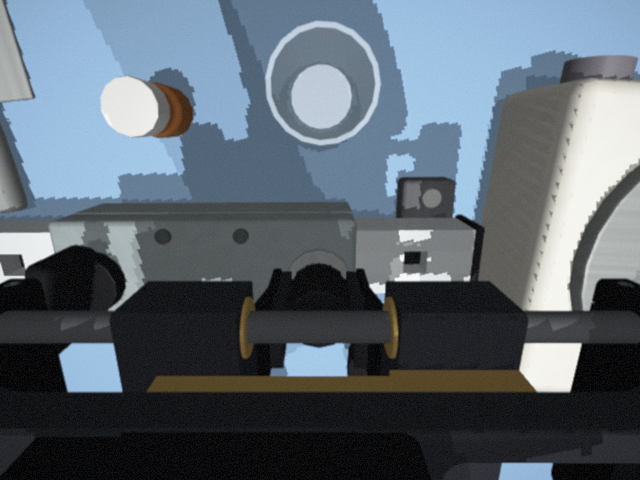

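The pin is against its hard stop at 15 N and z is no longer changing. The carriage sits about 1.5 mm past the hole centre, within the pin's play, so I'll re-centre gently while still pushing.

play_rows(
  targets="0 -0.2 0.15 0 0 0 -1;0 -0.15 0.15 0 0 0 -1;0 0 0.15 0 0 0 -1",
)

```text
time: 14.05
position: [0.5459, 0.0955, 0.2658]
tool_rot: [0.374, 3.116, 0.016]
ft_force: [-4.9, -2.0, 11.8]
grip_width: 0.304
```

Run:
```python
from h import *
for n in("scene","side"): snap(n,"5")
go([.5462,.0955,.1010],1.334)
y=np.array([np.sin(.2365),np.cos(.2365)])
cxy=np.array([.5174,-.0201]);x=np.array([np.cos(.2365),-np.sin(.2365)])
for n in("scene5","side5"):
    L=cloud(load(n));z=L[...,2];l=np.stack([(L[...,:2]-cxy)@x,(L[...,:2]-cxy)@y,z],-1)
    m=(abs(z-.1)<.02)&(l[...,0]<.18)&(l[...,0]>.11)&(abs(l[...,1])<.1);q=l[m];print(n,"  funnel",len(q),np.percentile(q[:,1],[2,50,98]))
```

```text
t 14.15 grasp [0.5467 0.097  0.1018] jaw 1.3321 tilt [0.0044 0.0095] F [-4.  -0.2 11.3] M [-0.34  1.09  0.03] w 0.308 q [-0.52  0.23  0.34  1.87 -0.1   1.05  1.19]
shift cm [-0.02  0.01  0.08] turn [ 0.0102  0.002  -0.002 ]
scene5   funnel 924 [0.03482596 0.06216792 0.09298   ]
side5   funnel 927 [0.02903243 0.06229671 0.08777186]
```

play_rows(
  targets="0 0 0.2 0.01 0.002 0 -1;0 -0.05 0.2 0.005 0 0 -1;0 0 0.2 0.005 0 0 -1",
)

```text
time: 14.52
position: [0.5466, 0.0978, 0.2658]
tool_rot: [0.372, 3.119, -0.004]
ft_force: [-6.1, -0.0, 13.4]
grip_width: 0.312
```

Run:
```python
from h import *
go([.5462,.0955,.1010],1.334)
for n in("scene","side"): snap(n,"6")
for i in range(6): 
    from bench import ctrl; ctrl.get_image("side")
go([.5462,.0955,.1010],1.334)
y=np.array([np.sin(.2365),np.cos(.2365)])
cxy=np.array([.5174,-.0201]);x=np.array([np.cos(.2365),-np.sin(.2365)])
for n in("scene6","side6"):
    L=cloud(load(n));z=L[...,2];l=np.stack([(L[...,:2]-cxy)@x,(L[...,:2]-cxy)@y,z],-1)
    m=(abs(z-.1)<.02)&(l[...,0]<.18)&(l[...,0]>.11)&(abs(l[...,1])<.1);q=l[m];print(n,"  funnel",len(q),np.percentile(q[:,1],[2,50,98]))
    # bystander change
for n in("scene","side"):
    a=load(n+"0")["depth"];b=load(n+"6")["depth"];Pa=cloud(load(n+"0"));print(n)
    for nm,im0 in(("0",a),("6",b)):
        P=cloud(load(n+nm))
        for k,(lo,hi) in {"vial/beaker":((.37,.02),(.47,.16)),"dish":((.53,-.17),(.63,-.08)),"solvent":((.58,-.28),(.70,-.17))}.items():
            m=(P[...,0]>lo[0])&(P[...,0]<hi[0])&(P[...,1]>lo[1])&(P[...,1]<hi[1])&(P[...,2]>.015)&(P[...,2]<.14);q=P[m]
            print(nm,k,len(q),np.median(q,axis=0).round(4) if len(q) else "")
```

```text
t 14.53 grasp [0.5467 0.0973 0.1018] jaw 1.3331 tilt [ 0.0006 -0.0029] F [-6.1 -0.  13.4] M [ 0.09  1.26 -0.07] w 0.312 q [-0.53  0.24  0.34  1.86 -0.09  1.06  1.18]
shift cm [-0.01 -0.23  0.08] turn [-0.0026  0.0012 -0.0009]
t 14.93 grasp [0.5468 0.0973 0.1018] jaw 1.3329 tilt [ 0.0007 -0.0026] F [-5.8  0.2 13.4] M [ 0.13  1.28 -0.02] w 0.31 q [-0.53  0.24  0.34  1.86 -0.09  1.06  1.18]
shift cm [-0.01 -0.23  0.08] turn [-0.0023  0.0013 -0.0011]
scene6   funnel 932 [0.03476165 0.0624672  0.09337857]
side6   funnel 928 [0.02905022 0.061166   0.08873143]
scene
0 vial/beaker 465 [0.435  0.1177 0.0514]
0 dish 246 [ 0.535  -0.0995  0.0351]
0 solvent 1526 [ 0.6542 -0.2471  0.0795]
6 vial/beaker 131 [0.4504 0.0408 0.0354]
6 dish 107 [ 0.5674 -0.1627  0.0309]
6 solvent 1540 [ 0.6539 -0.2472  0.0778]
side
0 vial/beaker 814 [0.4455 0.1078 0.0476]
0 dish 317 [ 0.5712 -0.163   0.0285]
0 solvent 1716 [ 0.6113 -0.2584  0.0842]
6 vial/beaker 802 [0.4452 0.1069 0.0478]
6 dish 297 [ 0.5726 -0.1629  0.0282]
6 solvent 1707 [ 0.611  -0.2583  0.0839]
```

View pics/side6.png

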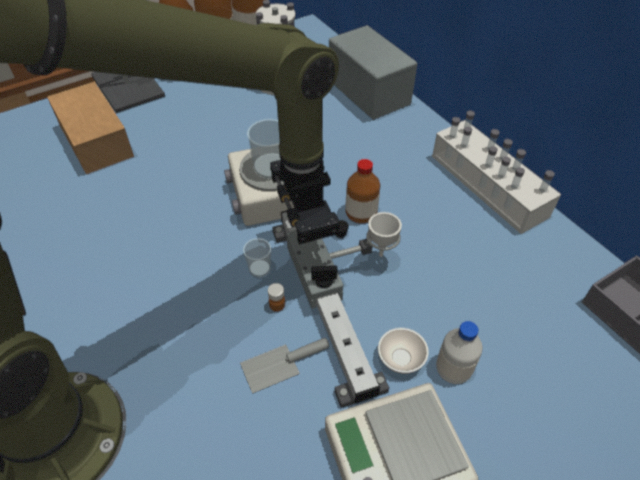

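play_rows(
  targets="0 -0.2 -0.1 0 0 0 -1;0 -0.2 0 0 0 0 -1;0 -0.1 0.1 0 0 0 -1;0 0 0.2 0 0 0 -1;0 0 0.2 0 0 0 -1",
)

```text
time: 15.55
position: [0.546, 0.0948, 0.2657]
tool_rot: [0.371, 3.118, 0.004]
ft_force: [-8.4, -1.0, 21.1]
grip_width: 0.309
```

Run:
```python
from h import *
go([.5462,.0955,.1010],1.334)
for n in("scene","side"): snap(n,"7")
go([.5462,.0955,.1010],1.334)
y=np.array([np.sin(.2365),np.cos(.2365)])
cxy=np.array([.5174,-.0201]);x=np.array([np.cos(.2365),-np.sin(.2365)])
for n in("scene7","side7"):
    L=cloud(load(n));z=L[...,2];l=np.stack([(L[...,:2]-cxy)@x,(L[...,:2]-cxy)@y,z],-1)
    m=(abs(z-.1)<.02)&(l[...,0]<.18)&(l[...,0]>.11)&(abs(l[...,1])<.1);q=l[m];print(n,"  funnel",len(q),np.percentile(q[:,1],[2,50,98]))
```

```text
t 15.55 grasp [0.5463 0.0952 0.1017] jaw 1.3342 tilt [0.0022 0.0022] F [-8.4 -1.  21.1] M [ 0.01  1.91 -0.11] w 0.309 q [-0.52  0.23  0.34  1.87 -0.09  1.05  1.19]
shift cm [-0.01  0.07  0.07] turn [0.0026 0.0016 0.0002]
t 15.65 grasp [0.5463 0.0952 0.1018] jaw 1.3342 tilt [0.0022 0.0022] F [-5.5  0.  17.1] M [ 0.04  1.59 -0.11] w 0.314 q [-0.52  0.23  0.34  1.87 -0.09  1.05  1.19]
shift cm [-0.01  0.07  0.08] turn [0.0027 0.0016 0.0002]
scene7   funnel 927 [0.03252768 0.0602152  0.09138792]
side7   funnel 925 [0.02679436 0.06020822 0.08649958]
```

The carriage now measures 59.7 to 60.0 mm, and the plunger is held at its stop with about 17 N. I'm handing in.

Run:
```python
from h import *
from bench import ctrl
for i in range(4): ctrl.get_image("side")
go([.5462,.0955,.1010],1.334)
print(ctrl.close_job())
```

```text
t 15.85 grasp [0.5463 0.0952 0.1018] jaw 1.3341 tilt [0.0023 0.0023] F [-6.3 -0.1 16.8] M [ 0.09  1.59 -0.07] w 0.31 q [-0.52  0.23  0.34  1.87 -0.09  1.05  1.19]
shift cm [-0.01  0.07  0.08] turn [0.0028 0.0017 0.0001]
the job is handed in; nothing more can be done
None
```

I turned the clamp knob counter-clockwise to its stop, pulled the plunger out and slid the carriage one hole towards the hotplate. I then dropped the pin in and pushed it home. I handed the job in at 15.9 s with the gripper still holding the plunger down.

**Last checks**
- **Clamp:** the wrist camera measured the knob at about 1.30 rad, which is its stop. The turning moment also rose to 0.56 N m when it got there.
- **Carriage:** depth images from two cameras put it about 60 mm from its start, which is one hole pitch. The first push had left it about 1.5 mm past the hole centre. Two attempts to re-centre it did not move it, so I eased the push, shifted it back and pushed home again.
- **Plunger:** the head stopped about 4 mm below its rest height, and the push held steady at about 17 N. I inferred "fully home" from that height and force, because the gripper hides the plunger head in the images.
- **Surroundings:** the side view showed the vial, small beaker, dish and solvent bottle within about 1.5 mm of where they started. The scene view agreed for the solvent bottle, but the arm may have hidden part of the vial, beaker and dish, so its numbers there are not usable. I only looked at the spatula, stopper and reagent bottle in the pictures and did not measure them.

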